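# Find the swing flap that works and hold it open

## Robot

A 7-joint arm with a two-finger parallel gripper is mounted at the origin on a cart in front of the work surface, level with it; the furniture and walls round the work are solid. World frame = base frame: x ahead of the robot, y to its left, z up, the work surface at z = 0. Lengths are in m, angles in rad, forces in N, time in s.
With the tool pointing down it reaches from about 0.4 to 0.875 m from the base axis. Payload 19.3 kg.
Tool frame: the origin (TCP) lies midway between the tips of the shut fingers; the grasp point (between the pads) lies 19 mm behind it (bot.pinch_z is the distance from the TCP to the grasp point, in m); z points along the fingers, y is the line along which they close (so a half turn about z gives the same grasp; the last joint's range is limited). The gripper opens to 85 mm and grips with 20 to 120 N. Pads are 22 mm wide; open, the fingers measure 114 mm over their backs; the gripper's body (76 mm by 85 mm) begins 54 mm behind the grasp point. The pads swing forward as they close: fully open they stand 13 mm farther back than shut.
Start: joints at [1.097, 0.521, -0.036, 1.599, 0.021, 1.021, -0.113], TCP at [0.246, -0.575, 0.231] pointing down, gripper open.
Joint ranges: [-2.91, 2.91], [-0.3, 2.13], [-1.5, 1.42], [0.17, 2.43], [-1.26, 4.41], [0.16, 1.93], [-2.52, 2.52]. Speed limits (rad/s): [1.89, 1.89, 2.39, 2.39, 3.01, 3.01, 3.01].

## Interface

Orientations are given as [roll, pitch, yaw] about the fixed x, y, z axes, in that order (R = Rz(yaw) Ry(pitch) Rx(roll)).
In Python, from workcell import observe, viewer, bot gives the robot as it stands. The module is installed in compiled form; this text tells all that it offers.
- The arm moves only by the tool play_rows, never from a script. Its argument "motion" is a list of rows, each a list of 7 numbers: the shift along the tool's x, y, z in cm, then the turn, a rotation vector about the tool's x, y, z in rad, then the opening, from -1 (shut) to 1 (fully open), so that 0 is half open. A call has exactly 5 rows; each row is the pose to reach, as a shift and turn from the pose commanded when the call began, along the tool's axes at that moment; what a row does not reach only later rows make up. A row lasts 1/10 s, in which the tool goes at most 50 mm and 8.59 degrees, less where a joint would pass 70% of its speed; a pose out of reach is approached as far as the arm can. A call with a gripper value outside its range is refused whole. The fingers move at their own pace and stop on an object; "squeeze" is the grip in N (left out, the last holds). Time passes only in rows, so rows that repeat a pose let the fingers close, or fill a call up. It gives the time, the measured TCP pose, the force, the opening and the grip force at its end, in the units of the state.
- observe(): the state, without advancing time (a new reading comes with each control period).
- viewer.grab_frame(name): name is "side" or "top"; returns (picture, depth): 384x512x3 uint8, red, green, blue; 384x512 float32, m along the optical axis (not along the pixel's ray), 0 where there is no reading.
- viewer.camera_info(name): a dict with "fx", "fy", "cx", "cy" (pixels), "R" (3x3) and "t" (3): a world point X has camera coordinates R X + t. Camera axes: x right, y down, z forward; pixel columns grow to the right and rows downward; lengths in m; the calibration is good to about 2 mm. A picture is of the moment at which its call begins. camera_info takes no time and is no camera call.
- bot.job_done(): hands the job in; it is judged then, once.
The state is a dict: "clock": time; "qpos": joint angles; "qd": joint speeds; "joint_efforts": joint torques, N m; "position": TCP position; "tool_rot": TCP orientation; "force": force on the tool from outside, world axes, zero at the start; "moment": the same for the moment, N m; "grip_width": finger opening in m; "finger_force": force on a finger pad.
Only numpy, scipy, OpenCV 4.12 (cv2) and the standard library are available. Lean on these libraries where they do the work, as an engineer would, in place of code of your own. Each camera call takes 0.05 s, during which the arm holds its last target. There are 200 camera calls.

## Task

Two of the three green flaps in the scrap bin's top are screwed shut and one swings. Press down on each flap with the fingertips (its round plate is the spot), the left one first, then the middle, then the right as seen from the robot, to find the one that rocks; then push that flap fully open and finish while still holding it open with the fingertips, so that I can drop scrap in. Don't disturb the block of wood on the bin or the loose things round it.

Things in the scene. Friction and masses are not known exactly. Their poses are not given: they have to be found in the camera images.
- bin: low plywood scrap bin fixed to the bench, 200 (x) x 318 (y) x 100 mm high, origin at the centre of its underside; x to its back, y to its left, z up. Flaps flush in its deck (z 0.100) at y = +0.1 (left), 0 (middle), -0.1 (right), pivots along y at x = -0.025. 24 mm between flaps: shut fingers touch one at a time. Front rail 22 mm; ledge 72 mm deep behind the flaps; hollow 80 mm deep below the deck
- flap_1: one of three look-alike green flaps, 100 (x) x 76 (y) x 10 mm, each in any of the three places. Origin: middle of its cross pivot, halfway front to back, 6 mm below the top face (world z 0.094). Axes as the bin's; fixed, does not turn with the flap. The round aluminium finger plate (26 mm across) lies flush in the top face, centre at (-0.034, 0, 0.006)
- flap_2: one of three look-alike green flaps, 100 (x) x 76 (y) x 10 mm, each in any of the three places. Origin: middle of its cross pivot, halfway front to back, 6 mm below the top face (world z 0.094). Axes as the bin's; fixed, does not turn with the flap. The round aluminium finger plate (26 mm across) lies flush in the top face, centre at (-0.034, 0, 0.006)
- flap_3: one of three look-alike green flaps, 100 (x) x 76 (y) x 10 mm, each in any of the three places. Origin: middle of its cross pivot, halfway front to back, 6 mm below the top face (world z 0.094). Axes as the bin's; fixed, does not turn with the flap. The round aluminium finger plate (26 mm across) lies flush in the top face, centre at (-0.034, 0, 0.006)
- swing_1 (a joint): tilt of flap_1, rad: 0 shut, flush with the deck; grows as the front edge sinks and the back edge rises. Working flap: stop at 0.70, springs shut if released; pressed on its plate it begins to move at 1 to 2 N, gives 5 mm at about 4 N, meets the stop at 8 to 10 N (fingertips 17 to 22 mm below the deck). Screwed flap: does not move (under 0.01)
- swing_2 (a joint): tilt of flap_2, rad: 0 shut, flush with the deck; grows as the front edge sinks and the back edge rises. Working flap: stop at 0.70, springs shut if released; pressed on its plate it begins to move at 1 to 2 N, gives 5 mm at about 4 N, meets the stop at 8 to 10 N (fingertips 17 to 22 mm below the deck). Screwed flap: does not move (under 0.01)
- swing_3 (a joint): tilt of flap_3, rad: 0 shut, flush with the deck; grows as the front edge sinks and the back edge rises. Working flap: stop at 0.70, springs shut if released; pressed on its plate it begins to move at 1 to 2 N, gives 5 mm at about 4 N, meets the stop at 8 to 10 N (fingertips 17 to 22 mm below the deck). Screwed flap: does not move (under 0.01)
- offcut_3: loose dark brown block of wood, 50 x 60 x 40 mm high, on the ledge at the back of the bin's top; origin at the centre of its underside. Leave alone
- spanner_13: loose open-end spanner, 161 mm long, flat on the bench left of the bin. Leave alone
- screwdriver_a: loose screwdriver with orange handle, 220 mm long, on the bench left of the bin. Leave alone
- tape_roll: loose roll of brown tape, 101 mm across, 24 mm high, flat on the bench right of the bin. Leave alone
- paint_tin: loose paint tin, 78 mm across, 77 mm high, on the bench right of the bin. Leave alone

How it is judged:
On the way, in this order (a step that is already met when the one before it is completed fails the run):
1. the fingers press the left flap (over 1 N for 0.1 s) (((y of flap_1 in the frame of bin between 0.05 and 0.15 m and contact force between the fingers and flap_1 above 1 N) or (y of flap_2 in the frame of bin between 0.05 and 0.15 m and contact force between the fingers and flap_2 above 1 N) or (y of flap_3 in the frame of bin between 0.05 and 0.15 m and contact force between the fingers and flap_3 above 1 N))), for 0.1 s.
2. the fingers press the middle flap (over 1 N for 0.1 s) (((y of flap_1 in the frame of bin between -0.05 and 0.05 m and contact force between the fingers and flap_1 above 1 N) or (y of flap_2 in the frame of bin between -0.05 and 0.05 m and contact force between the fingers and flap_2 above 1 N) or (y of flap_3 in the frame of bin between -0.05 and 0.05 m and contact force between the fingers and flap_3 above 1 N))), for 0.1 s.
3. the fingers press the right flap (over 1 N for 0.1 s) (((y of flap_1 in the frame of bin between -0.15 and -0.05 m and contact force between the fingers and flap_1 above 1 N) or (y of flap_2 in the frame of bin between -0.15 and -0.05 m and contact force between the fingers and flap_2 above 1 N) or (y of flap_3 in the frame of bin between -0.15 and -0.05 m and contact force between the fingers and flap_3 above 1 N))), for 0.1 s.
At the end, for the whole second after the job is handed in: the working flap is tilted more than 0.55 rad (its stop is at 0.70) and the fingers press on it with more than 1.5 N through the last second; the block of wood is still on the bin's top (((value of joint swing_1 above 0.55 rad and contact force between the fingers and flap_1 above 1.5 N) or (value of joint swing_2 above 0.55 rad and contact force between the fingers and flap_2 above 1.5 N) or (value of joint swing_3 above 0.55 rad and contact force between the fingers and flap_3 above 1.5 N)) and z of offcut_3 in the frame of bin above 0.09 m); the arm keeps its last pose, push and grip.
It fails at once if the block of wood on the bin is lifted, carried or pushed more than 15 mm (distance of offcut_3 from where it was at the start of the episode above 0.015 m).
It fails at once if the spanner is lifted, carried or pushed more than 15 mm (distance of spanner_13 from where it was at the start of the episode above 0.015 m).
It fails at once if the screwdriver is lifted, carried or pushed more than 15 mm (distance of screwdriver_a from where it was at the start of the episode above 0.015 m).
It fails at once if the roll of tape is lifted, carried or pushed more than 15 mm (distance of tape_roll from where it was at the start of the episode above 0.015 m).
It fails at once if the paint tin is lifted, carried or pushed more than 15 mm (distance of paint_tin from where it was at the start of the episode above 0.015 m).
It also fails if it takes over 50 s, if anything falls off the work surface, if the arm or the gripper's body presses on something with over 40 N, if the wrist force passes 120 N, or if a joint passes its speed limit or range.

## Working session

There is one attempt and no reset: what is moved stays moved. The work goes in short steps, Python scripts to look and compute and a tool call to move; the robot and the scene stay as the last step left them, time stands still between calls to the robot, and variables do not carry over. Pictures are saved under pics/ and viewed, at most 10 in all, crops included, and the job is handed in when it is done.

Besides the shell and the picture viewer there is one more tool, called after ">>>" by a JSON object that holds its "method" and its "body". play_rows: Moves the arm, as the interface text tells. Its arguments: {"type":"object","properties":{"motion":{"type":"array"},"squeeze":{"type":"number"}},"required":["motion"]}

```bash
mkdir -p pics; python3 - <<'E'
from workcell import observe, viewer, bot
import cv2,numpy as np
s=observe();print(s)
for n in("top","side"):
    p,d=viewer.grab_frame(n);cv2.imwrite(f"pics/{n}0.png",p[:,:,::-1]);np.savez(f"{n}0.npz",p=p,d=d)
    print(viewer.camera_info(n))
E
```

```text
{'clock': 0.0, 'qpos': array([ 1.09682188,  0.52203606, -0.03631891,  1.6000007 ,  0.02118357,
        1.02111299, -0.11278971]), 'qd': array([ 0.00033311,  0.00173311,  0.00230624,  0.00218279, -0.00135192,
        0.00020766, -0.00377135]), 'joint_efforts': array([ 3.17082944e-03, -9.27114415e+01,  1.98156394e+00, -3.69931233e+01,
        1.80229062e-02,  8.19846347e-03,  6.10249140e-05]), 'position': array([ 0.24538768, -0.57443959,  0.23071471]), 'tool_rot': array([-3.14042232e+00,  7.45722406e-05,  4.03758717e-01]), 'force': array([ 0.5953125 ,  0.23462466, -0.03254247]), 'moment': array([ 0.00056022, -0.01959016, -0.03892724]), 'finger_force': 0.0, 'grip_width': 0.08510614163838363}
{'fx': 366.6465203889537, 'fy': 366.6465203889537, 'cx': 251.61113037480106, 'cy': 188.40286984354955, 'R': array([[ 0.01062997, -0.9999426 , -0.00133951],
       [-0.98594155, -0.01025772, -0.16677539],
       [ 0.16675208,  0.0030935 , -0.985994  ]]), 't': array([0.03788605, 0.52561883, 1.46185392])}
{'fx': 348.2686684523347, 'fy': 348.2686684523347, 'cx': 248.46215170441565, 'cy': 192.2529434038867, 'R': array([[-0.9721336 , -0.23430175, -0.00767808],
       [-0.13524644,  0.58729673, -0.79799182],
       [ 0.19148019, -0.77471623, -0.60261936]]), 't': array([0.51492868, 0.10410565, 1.11462339])}
```

View pics/top0.png

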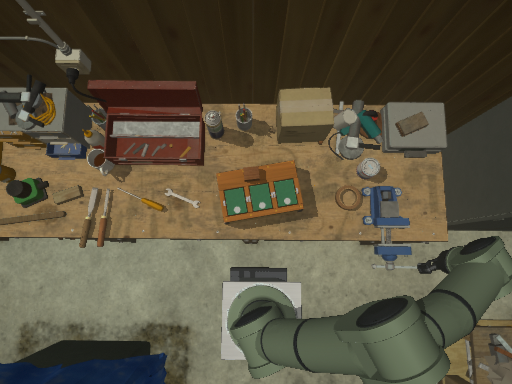

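View pics/side0.png

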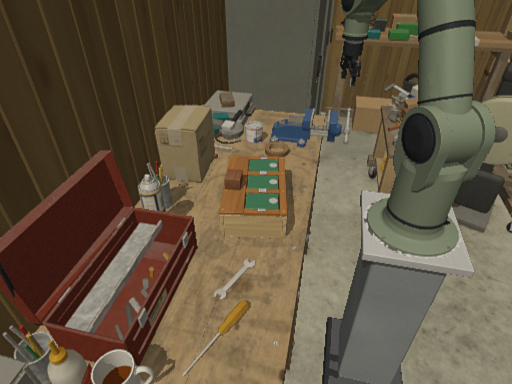

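The top view shows the bin at about (260,192), slightly turned, with its flaps at (235,201), (260,196) and (286,191). The arm is out to the right, near (430,266), and the block is on the ledge at (252,173).

```bash
cat > h.py <<'E'
import numpy as np,cv2
from workcell import viewer
def ray(n,u,v,z):
    c=viewer.camera_info(n);R=c['R'];o=-R.T@c['t']
    d=R.T@np.array([(u-c['cx'])/c['fx'],(v-c['cy'])/c['fy'],1]);return o+d*(z-o[2])/d[2]
E
python3 - <<'E'
from h import *
for n,box in(("top",(155,230,210,310)),("side",(150,215,215,300))):
    p=np.load(n+"0.npz")['p'];r0,r1,c0,c1=box
    s=p[r0:r1,c0:c1].astype(int)
    g=((s[:,:,1]>s[:,:,0]+25)&(s[:,:,1]>s[:,:,2]+10)).astype(np.uint8)
    w=((s.min(2)>125)&(s.max(2)-s.min(2)<45)).astype(np.uint8)
    for nm,m in(("green",g),("plate",w)):
        k,l,st,ce=cv2.connectedComponentsWithStats(m,connectivity=4)
        for i in range(1,k):
            if st[i,4]>=(60 if nm=="green" else 8):
                u,v=ce[i]+[c0,r0]
                rr=cv2.minAreaRect(np.argwhere(l==i)[:,::-1].astype(np.float32))
                print(n,nm,st[i,4],(u,v),ray(n,u,v,.1).round(4),rr[1],rr[2])
    cv2.imwrite(f"pics/{n}crop.png",cv2.resize(p[r0:r1,c0:c1,::-1],None,fx=5,fy=5,interpolation=cv2.INTER_CUBIC))
E
```

```text
top green 426 (np.float64(284.9976525821596), np.float64(191.7089201877934)) [ 0.5039 -0.0887  0.1   ] (24.61958885192871, 18.826744079589844) 79.99201965332031
top green 426 (np.float64(260.11737089201876), np.float64(196.06338028169014)) [0.4855 0.0094 0.1   ] (24.686193466186523, 18.693531036376953) 79.69515228271484
top green 429 (np.float64(235.17249417249417), np.float64(200.45221445221443)) [0.467  0.1074 0.1   ] (24.659847259521484, 18.741483688354492) 80.53767395019531
top plate 14 (np.float64(272.7142857142857), np.float64(194.07142857142856)) [ 0.4939 -0.0402  0.1   ] (5.0, 3.0) 90.0
top plate 16 (np.float64(247.5), np.float64(198.375)) [0.4758 0.059  0.1   ] (5.0, 3.0) 90.0
top plate 29 (np.float64(286.7241379310345), np.float64(200.58620689655172)) [ 0.4686 -0.0953  0.1   ] (5.0, 5.0) 90.0
top plate 31 (np.float64(261.6774193548387), np.float64(205.09677419354838)) [0.4497 0.003  0.1   ] (6.0, 5.0) 90.0
top plate 32 (np.float64(236.65625), np.float64(209.375)) [0.4319 0.1009 0.1   ] (5.0, 5.0) 90.0
side green 281 (np.float64(262.0), np.float64(165.09252669039145)) [ 0.50
[... 270 characters left out ...]
25)) [0.4658 0.1102 0.1   ] (15.0, 33.0) 90.0
side plate 23 (np.float64(272.9130434782609), np.float64(164.56521739130434)) [ 0.4648 -0.0996  0.1   ] (3.0, 6.0) 90.0
side plate 18 (np.float64(262.5), np.float64(172.0)) [ 0.4908 -0.0456  0.1   ] (2.0, 5.0) 90.0
side plate 28 (np.float64(272.82142857142856), np.float64(181.28571428571428)) [4.468e-01 4.000e-04 1.000e-01] (4.0, 7.0) 90.0
side plate 22 (np.float64(262.1363636363636), np.float64(189.9090909090909)) [0.4712 0.0545 0.1   ] (3.0, 6.0) 90.0
side plate 35 (np.float64(272.48571428571427), np.float64(200.2)) [0.4299 0.0988 0.1   ] (5.0, 7.0) 90.0
side plate 15 (np.float64(260.8), np.float64(209.4)) [0.4555 0.1495 0.1   ] (2.0, 6.0) 90.0
```

View pics/topcrop.png

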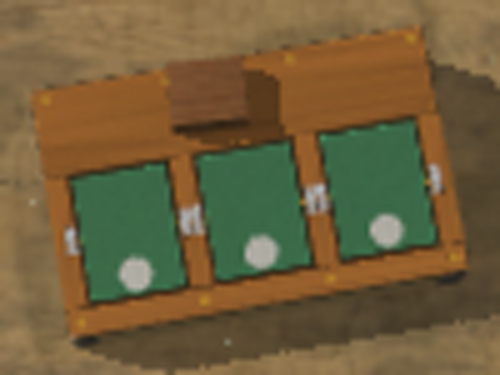

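The crop shows three plates, at crop pixels (135,273), (262,252) and (387,230). All the flaps are flush, and the block sits on the ledge behind the left and middle flaps. The bin's yaw is about 0.185 rad. The plates average L (0.431,0.100), M (0.448,0.002), R (0.467,-0.0975).

Next I raise the arm, then go around towards the bin with the fingers shut.

>>> {"method": "play_rows", "body": {"motion": [[0,0,-5,0,0,0,-1],[3,-2,-8,0,0,0.05,-1],[7,-5.5,-8,0,0,0.1,-1],[11,-8.5,-8,0,0,0.16,-1],[15,-11.5,-8,0,0,0.22,-1]], "squeeze": 20}}

```text
clock: 0.6
position: [0.3372, -0.411, 0.3113]
tool_rot: [3.142, -0.0, 0.181]
force: [2.0, 0.5, -0.1]
grip_width: 0.0124
finger_force: 0.0
```

```bash
cat >> h.py <<'E'
from scipy.spatial.transform import Rotation as Ro
PL={'L':(.431,.100),'M':(.448,.002),'R':(.467,-.0975)}
YAW=.185
def go(x,y,z):
    from workcell import observe
    s=observe();R=Ro.from_euler('xyz',s['tool_rot']);G=Ro.from_euler('xyz',[np.pi,0,YAW])
    print('t',s['clock'],'pos',s['position'].round(4),'rpy',s['tool_rot'].round(3),'F',s['force'].round(2),'grip',round(s['grip_width'],4))
    print('shift cm',(100*R.inv().apply(np.array([x,y,z])-s['position'])).round(2),'turn',(R.inv()*G).as_rotvec().round(3))
E
python3 -c "
from h import *
go(.431,.1,.2);go(.42,-.2,.3)"
```

```text
t 0.6 pos [ 0.3372 -0.411   0.3113] rpy [ 3.142 -0.     0.181] F [ 2.01  0.51 -0.08] grip 0.0124
shift cm [ 18.42 -48.58  11.13] turn [ 0.    -0.    -0.004]
t 0.6 pos [ 0.3372 -0.411   0.3113] rpy [ 3.142 -0.     0.181] F [ 2.01  0.51 -0.08] grip 0.0124
shift cm [ 11.94 -19.26   1.13] turn [ 0.    -0.    -0.004]
```

>>> {"method": "play_rows", "body": {"motion": [[2.5,-4,0,0,0,0,-1],[5,-8,0,0,0,0,-1],[7.5,-12,0.5,0,0,0,-1],[10,-16,1,0,0,0,-1],[11.5,-20,1,0,0,0,-1]]}}

```text
clock: 1.1
position: [0.4138, -0.1928, 0.3007]
tool_rot: [-3.141, 0.0, 0.185]
force: [0.0, 0.6, -0.2]
grip_width: 0.0001
finger_force: 0.0
```

>>> {"method": "play_rows", "body": {"motion": [[1,-5,1.5,0,0,0,-1],[2,-10,3,0,0,0,-1],[3,-15,5,0,0,0,-1],[4,-20,7,0,0,0,-1],[5,-24,8,0,0,0,-1]]}}

```text
clock: 1.6
position: [0.4174, 0.0437, 0.2227]
tool_rot: [3.142, 0.0, 0.183]
force: [2.3, -0.8, -0.8]
grip_width: -0.0
finger_force: 0.0
```

```bash
python3 -c "
from h import *
go(.431,.1,.12)"
```

```text
t 1.6 pos [0.4174 0.0437 0.2227] rpy [3.142 0.    0.183] F [ 2.29 -0.84 -0.77] grip -0.0
shift cm [ 2.36 -5.29 10.27] turn [ 0.     0.    -0.002]
```

>>> {"method": "play_rows", "body": {"motion": [[1.2,-2.5,2.5,0,0,0,-1],[2.3,-5,5,0,0,0,-1],[2.3,-5,8,0,0,0,-1],[2.3,-5,9,0,0,0,-1],[2.3,-5,9,0,0,0,-1]]}}

```text
clock: 2.1
position: [0.4308, 0.095, 0.1327]
tool_rot: [3.141, 0.003, 0.184]
force: [0.2, 0.8, 0.3]
grip_width: 0.0001
finger_force: 0.0
```

```bash
python3 - <<'E'
from h import *
go(*PL['L'],.1)
for n,(r0,r1,c0,c1) in(("top",(150,240,200,320)),("side",(110,230,190,320))):
    p,d=viewer.grab_frame(n);q=p[r0:r1,c0:c1,::-1]
    q=cv2.resize(q,(400,300) if n=="top" else (400,369),interpolation=cv2.INTER_CUBIC)
    cv2.imwrite(f"pics/{n}1.png",q)
a=cv2.imread("pics/top1.png");b=cv2.imread("pics/side1.png");c=np.zeros((369,800,3),np.uint8);c[:300,:400]=a;c[:,400:]=b;cv2.imwrite("pics/both1.png",c)
E
```

```text
t 2.1 pos [0.4308 0.095  0.1327] rpy [3.141e+00 3.000e-03 1.840e-01] F [0.24 0.83 0.27] grip 0.0001
shift cm [ 0.12 -0.49  3.27] turn [ 0.     0.003 -0.001]
```

View pics/both1.png

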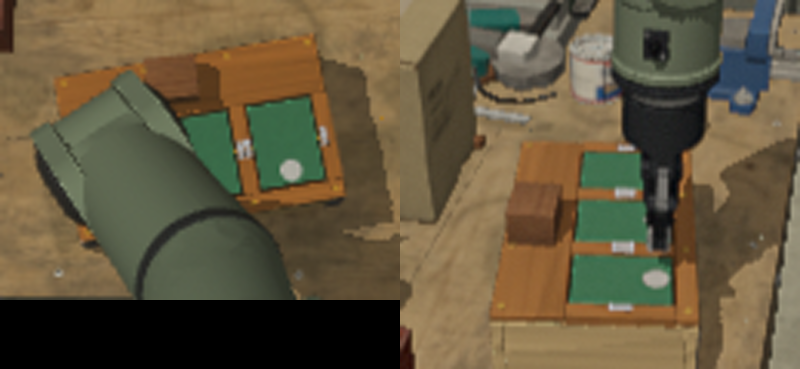

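The side view shows the shut fingertips at (658,248), above the left plate at (655,278). The block is clear of the gripper, so I can come down.

>>> {"method": "play_rows", "body": {"motion": [[0.1,-0.5,1.5,0,0,0,-1],[0.1,-0.5,2.5,0,0,0,-1],[0.1,-0.5,2.9,0,0,0,-1],[0.1,-0.5,3.1,0,0,0,-1],[0.1,-0.5,3.2,0,0,0,-1]]}}

```text
clock: 2.7
position: [0.4319, 0.1004, 0.1018]
tool_rot: [3.142, -0.0, 0.183]
force: [0.2, 0.1, 0.7]
grip_width: 0.0003
finger_force: 0.0
```

>>> {"method": "play_rows", "body": {"motion": [[0,0,0.05,0,0,0,-1],[0,0,0.1,0,0,0,-1],[0,0,0.15,0,0,0,-1],[0,0,0.2,0,0,0,-1],[0,0,0.2,0,0,0,-1]]}}

```text
clock: 3.2
position: [0.4319, 0.1006, 0.1]
tool_rot: [3.141, -0.0, 0.184]
force: [-3.0, -1.6, 13.9]
grip_width: 0.0002
finger_force: 7.0
```

The left flap is rigid: 13.9 N with no travel. I'll hold briefly, lift, and move to the middle flap.

>>> {"method": "play_rows", "body": {"motion": [[0,0,0,0,0,0,-1],[0,0,0,0,0,0,-1],[0,0,-1.5,0,0,0,-1],[0,0,-3,0,0,0,-1],[0,4,-3,0,0,0,-1]]}}

```text
clock: 3.7
position: [0.4399, 0.0649, 0.1312]
tool_rot: [-3.14, -0.003, 0.19]
force: [0.9, -1.0, 0.1]
grip_width: -0.0001
finger_force: 0.0
```

```bash
python3 -c "
from h import *
go(*PL['M'],.1)"
```

```text
t 3.7 pos [0.4399 0.0649 0.1312] rpy [-3.14e+00 -3.00e-03  1.90e-01] F [ 0.89 -0.95  0.12] grip -0.0001
shift cm [-0.4   6.34  3.11] turn [-0.002 -0.003  0.005]
```

>>> {"method": "play_rows", "body": {"motion": [[-0.2,3.5,0,0,0,0,-1],[-0.3,6,0.5,0,0,0,-1],[-0.3,6,2,0,0,0,-1],[-0.3,6,2.5,0,0,0,-1],[-0.3,6,2.8,0,0,0,-1]]}}

```text
clock: 4.2
position: [0.4468, 0.0022, 0.1012]
tool_rot: [-3.141, 0.001, 0.184]
force: [0.5, 0.4, 0.1]
grip_width: 0.0
finger_force: 0.0
```

```bash
python3 -c "
from h import *
go(*PL['M'],.1)"
```

```text
t 4.2 pos [0.4468 0.0022 0.1012] rpy [-3.141e+00  1.000e-03  1.840e-01] F [0.54 0.36 0.1 ] grip 0.0
shift cm [0.11 0.04 0.12] turn [-0.     0.001 -0.001]
```

>>> {"method": "play_rows", "body": {"motion": [[0,0,0.05,0,0,0,-1],[0,0,0.1,0,0,0,-1],[0,0,0.15,0,0,0,-1],[0,0,0.15,0,0,0,-1],[0,0,0.15,0,0,0,-1]]}}

```text
clock: 4.7
position: [0.4471, 0.0018, 0.1002]
tool_rot: [3.142, -0.0, 0.184]
force: [0.1, 0.7, 0.3]
grip_width: -0.0002
finger_force: 0.0
```

>>> {"method": "play_rows", "body": {"motion": [[0,0,0.05,0,0,0,-1],[0,0,0.1,0,0,0,-1],[0,0,0.15,0,0,0,-1],[0,0,0.15,0,0,0,-1],[0,0,0.15,0,0,0,-1]]}}

```text
clock: 5.2
position: [0.4472, 0.0018, 0.0996]
tool_rot: [3.141, -0.001, 0.184]
force: [-9.6, 0.4, 36.2]
grip_width: 0.0003
finger_force: 18.1
```

The middle flap is screwed too (36 N, no travel). On to the right flap.

>>> {"method": "play_rows", "body": {"motion": [[0,0,-1.5,0,0,0,-1],[0,0,-3,0,0,0,-1],[0,4,-3,0,0,0,-1],[0,8,-3,0,0,0,-1],[0.1,10.1,-3,0,0,0,-1]]}}

```text
clock: 5.7
position: [0.4666, -0.1004, 0.1287]
tool_rot: [3.141, -0.0, 0.181]
force: [0.2, 0.7, 0.5]
grip_width: 0.0
finger_force: 0.0
```

```bash
python3 -c "
from h import *
go(*PL['R'],.1)"
```

```text
t 5.7 pos [ 0.4666 -0.1004  0.1287] rpy [ 3.141 -0.     0.181] F [0.15 0.73 0.52] grip 0.0
shift cm [ 0.09 -0.28  2.87] turn [ 0.001 -0.    -0.004]
```

>>> {"method": "play_rows", "body": {"motion": [[0,-0.2,1.5,0,0,0,-1],[0,-0.2,2.5,0,0,0,-1],[0,-0.2,2.8,0,0,0,-1],[0,-0.2,2.9,0,0,0,-1],[0,-0.2,2.9,0,0,0,-1]]}}

```text
clock: 6.2
position: [0.466, -0.095, 0.0997]
tool_rot: [-3.141, 0.0, 0.185]
force: [-1.6, -0.3, 1.5]
grip_width: -0.0
finger_force: 1.0
```

>>> {"method": "play_rows", "body": {"motion": [[0,0,0.05,0,0,0,-1],[0,0,0.1,0,0,0,-1],[0,0,0.15,0,0,0,-1],[0,0,0.2,0,0,0,-1],[0,0,0.2,0,0,0,-1]]}}

```text
clock: 6.7
position: [0.4661, -0.0953, 0.0975]
tool_rot: [-3.142, -0.0, 0.184]
force: [-2.0, 1.7, 3.3]
grip_width: 0.0001
finger_force: 1.4
```

The right flap gives: 2.5 mm at about 3 N. I'll push it down gradually.

>>> {"method": "play_rows", "body": {"motion": [[0,0,0.3,0,0,0,-1],[0,0,0.6,0,0,0,-1],[0,0,0.9,0,0,0,-1],[0,0,1.2,0,0,0,-1],[0,0,1.2,0,0,0,-1]]}}

```text
clock: 7.2
position: [0.4667, -0.0954, 0.0853]
tool_rot: [3.141, -0.001, 0.184]
force: [-0.5, 0.6, 7.3]
grip_width: -0.0004
finger_force: 2.9
```

>>> {"method": "play_rows", "body": {"motion": [[0,0,0.1,0,0,0,-1],[0,0,0.2,0,0,0,-1],[0,0,0.25,0,0,0,-1],[0,0,0.3,0,0,0,-1],[0,0,0.3,0,0,0,-1]]}}

```text
clock: 7.7
position: [0.4668, -0.0955, 0.0825]
tool_rot: [3.141, -0.001, 0.184]
force: [0.8, 1.0, 8.2]
grip_width: 0.0001
finger_force: 3.1
```

>>> {"method": "play_rows", "body": {"motion": [[0,0,0.05,0,0,0,-1],[0,0,0.1,0,0,0,-1],[0,0,0.15,0,0,0,-1],[0,0,0.2,0,0,0,-1],[0,0,0.2,0,0,0,-1]]}}

```text
clock: 8.2
position: [0.4668, -0.0955, 0.0805]
tool_rot: [3.141, -0.001, 0.184]
force: [-0.6, 0.4, 8.4]
grip_width: 0.0
finger_force: 3.2
```

```bash
python3 - <<'E'
from h import *
go(*PL['R'],.08)
p,d=viewer.grab_frame("side")
cv2.imwrite("pics/s2.png",cv2.resize(p[110:230,190:320,::-1],(650,600),interpolation=cv2.INTER_CUBIC))
E
```

```text
t 8.2 pos [ 0.4668 -0.0955  0.0805] rpy [ 3.141e+00 -1.000e-03  1.840e-01] F [-0.59  0.44  8.4 ] grip 0.0
shift cm [-0.01  0.2   0.05] turn [ 0.    -0.001 -0.001]
```

View pics/s2.png

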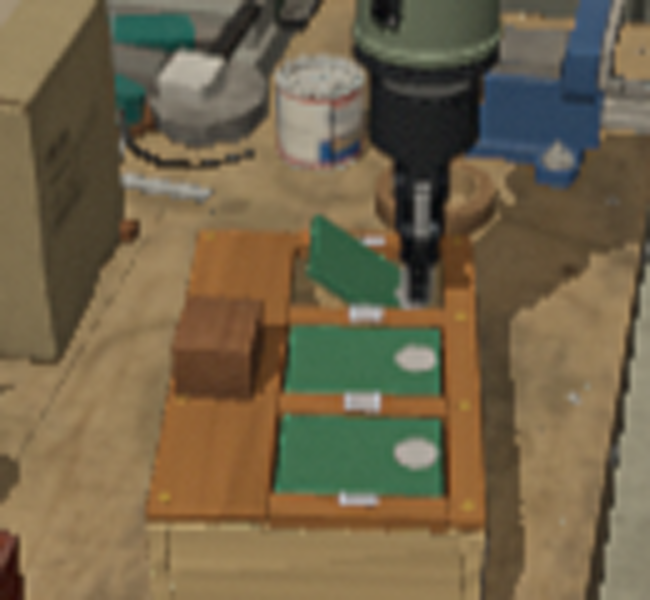

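The right flap is clearly tilted, with its back edge up at (315,220) and the fingers on its front half at (418,295). The block and the loose things are undisturbed. I'll push on until it meets the stop.

>>> {"method": "play_rows", "body": {"motion": [[0,0,0.03,0,0,0,-1],[0,0,0.06,0,0,0,-1],[0,0,0.1,0,0,0,-1],[0,0,0.1,0,0,0,-1],[0,0,0.1,0,0,0,-1]]}}

```text
clock: 8.75
position: [0.4667, -0.0956, 0.0796]
tool_rot: [3.141, -0.001, 0.184]
force: [-0.5, 0.6, 7.7]
grip_width: 0.0002
finger_force: 3.3
```

>>> {"method": "play_rows", "body": {"motion": [[0,0,0.02,0,0,0,-1],[0,0,0.04,0,0,0,-1],[0,0,0.06,0,0,0,-1],[0,0,0.06,0,0,0,-1],[0,0,0.06,0,0,0,-1]]}}

```text
clock: 9.25
position: [0.4667, -0.0956, 0.079]
tool_rot: [3.141, -0.001, 0.184]
force: [-0.7, -0.3, 8.5]
grip_width: -0.0001
finger_force: 3.3
```

>>> {"method": "play_rows", "body": {"motion": [[0,0,0.03,0,0,0,-1],[0,0,0.06,0,0,0,-1],[0,0,0.09,0,0,0,-1],[0,0,0.09,0,0,0,-1],[0,0,0.09,0,0,0,-1]]}}

```text
clock: 9.75
position: [0.4669, -0.0956, 0.0785]
tool_rot: [3.141, -0.002, 0.184]
force: [-3.6, 0.9, 20.1]
grip_width: -0.0
finger_force: 8.8
```

The force jumped from 8.5 to 20 N at 21.5 mm below the deck, which is the stop. I'll hold one beat, then hand in.

>>> {"method": "play_rows", "body": {"motion": [[0,0,0,0,0,0,-1],[0,0,0,0,0,0,-1],[0,0,0,0,0,0,-1],[0,0,0,0,0,0,-1],[0,0,0,0,0,0,-1]]}}

```text
clock: 10.25
position: [0.4669, -0.0956, 0.0785]
tool_rot: [3.141, -0.002, 0.184]
force: [-3.9, 0.8, 20.2]
grip_width: 0.0001
finger_force: 8.8
```

```bash
python3 -c "
from workcell import observe,bot
s=observe();print(s['force'],s['position'])
if s['force'][2]>5: print(bot.job_done())"
```

```text
[-3.86775024  0.75519357 20.19433542] [ 0.46693157 -0.09559661  0.07853135]
the job is handed in; nothing more can be done
None
```

The left and middle flaps are screwed shut and the right one swings; I handed the job in with the fingertips holding the right flap open against its stop at about 20 N, and the block and loose things looked undisturbed in the last picture.

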